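Turn the brush-water pot over to drain

ROBOT

A 7-joint arm with a two-finger parallel gripper is mounted at the origin on the work surface. World frame = base frame: x ahead of the robot, y to its left, z up, the work surface at z = 0. Lengths are in m, angles in rad, forces in N, time in s.
With the tool pointing down it reaches from about 0.425 to 0.925 m from the base axis. Payload 6.8 kg.
Tool frame: the origin (TCP) lies at the very end of the fingers, on their centre line; the grasp point (between the pads) lies 19 mm behind it; z points along the fingers, y is the line along which they close (so a half turn about z gives the same grasp; the last joint's range is limited). The gripper opens to 85 mm and grips with 20 to 120 N. Pads are 22 mm wide; open, the fingers measure 114 mm over their backs; the gripper's body (76 mm by 85 mm) begins 54 mm behind the grasp point. The pads swing forward as they close: fully open they stand 13 mm farther back than shut.
Start: joints at [1.19, 0.477, 0.022, 1.555, -0.011, 1.109, -0.083], TCP at [0.182, -0.65, 0.231] pointing down, gripper open.
Joint ranges: [-2.96, 2.96], [-0.34, 2.1], [-1.41, 1.46], [0.24, 2.44], [-1.37, 4.51], [0.17, 1.92], [-2.96, 2.96]. Speed limits (rad/s): [2.39, 2.39, 3.14, 3.14, 3.14, 3.14, 3.14].

INTERFACE

Orientations are given as a rotation vector (axis times angle).
In Python, from bench import r gives the robot as it stands. The module is installed in compiled form; this text tells all that it offers.
- The arm moves only by the tool servo_tool, never from a script. Its argument "commands" is a list of rows, each a list of 7 numbers: the turn, a rotation vector about the world's x, y, z in degrees, then the shift along the world's x, y, z in mm, then the closure, from 0 (fully open) to 1 (shut). A call has 1 to 5 rows; each row is the pose to reach, as a shift and turn from the pose commanded when the call began; what a row does not reach only later rows make up. A row lasts 1/12 s, in which the tool goes at most 41.7 mm and 7.16 degrees, less where a joint would pass 70% of its speed; a pose out of reach is approached as far as the arm can. A call with a gripper value outside its range is refused whole. The fingers move at their own pace and stop on an object; "force" is the grip in N (left out, the last holds). Time passes only in rows, so rows that repeat a pose let the fingers close. It gives the time, the measured TCP pose, the force, the opening and the grip force at its end, in the units of the state.
- r.get_obs(): the state, without advancing time (a new reading comes with each control period).
- r.grab_frame(name): name is "scene" or "side" or "wrist"; returns (picture, depth): 400x640x3 uint8, blue, green, red; 400x640 float32, m along the optical axis (not along the pixel's ray), 0 where there is no reading.
- r.camera_info(name): a dict with "vertical_fov" (degrees; the focal length in pixels is half the picture's height over the tangent of half this angle, whatever the lens; pixels are square), "cx", "cy" (the principal point, pixels), "cam_to_world" (4x4, takes a point from camera to world coordinates); the wrist camera has in their place "T_tool_cam" (4x4, takes a point from camera to tool coordinates, whose origin is the TCP and whose axes are the flange's). Camera axes: x right, y up, looking along -z (the intrinsics and any distortion apply to the point x, -y, -z); pixel columns grow to the right and rows downward; lengths in m; the calibration is good to about 2 mm. The wrist camera is an equidistant fisheye: a pixel r from the principal point sees the ray r / f radians off the axis. A picture is of the moment at which its call begins: read the wrist's pose just before it. camera_info takes no time and is no camera call.
- r.hand_in(): hands the job in; it is judged then, once.
The state is a dict: "clock": time; "joints": joint angles; "qvel": joint speeds; "tau": joint torques, N m; "tcp_pos": TCP position; "orientation": TCP orientation; "contact_force": force on the tool from outside, world axes, zero at the start; "moment": the same for the moment, N m; "grip_width": finger opening in m; "gripper_force": force on a finger pad.
Only numpy, scipy, OpenCV 4.12 (cv2) and the standard library are available. Lean on these libraries where they do the work, as an engineer would, in place of code of your own. Each camera call takes 0.05 s, during which the arm holds its last target. There are 200 camera calls.

TASK

The square white brush-water pot is empty and stands mouth up half under the front edge of the paint rack. Turn it over and leave it standing mouth down, flat on the cork mat, so that it can drain. Do not move the other things on the desk: the little stone doorway, the loose dropper bottle and the jar.

Things in the scene. Friction and masses are not known exactly. Their poses are not given: they have to be found in the camera images.
- pot: Loose square pot of white plastic, open at one end: outside 52 x 52 mm, 75 mm tall, flat straight sides, walls and floor 3 mm, about 0.09 kg. Origin: centre of the outside of its closed bottom. z runs from bottom to mouth (points down once the pot is turned over); x and y are square to its sides. It lies steadily on any side.
- pot_mouth (a point): Centre of the pot's open mouth, in the plane of the rim, 75 mm from the bottom along the pot's z.
- mat: Square cork mat fixed to the desk, 130 x 130 mm, 4 mm thick. Origin: centre of its underside, on the desk; z up, x and y square to its edges.
- rack: Fixed plywood rack: board 260 mm wide (y) and 150 deep (x, 0 at front edge to 150 at back), underside 155 mm above the desk, top 167, on 12 mm square legs at x = 12 and 138, y = +-122; paint bottles on it reach 242 mm high. Origin: on the desk below the middle of the front edge; x points to the back, to the robot's right and back, so the front faces the mat. The pot starts half under this edge.
- arch: Loose miniature stone doorway with a brown door, 80 mm wide (y), 40 mm deep (x), 84 mm tall; origin at the centre of its underside. Leave alone.
- dropper: Loose grey dropper bottle with a red cap, 25 mm diameter, 75 mm tall; origin at the centre of its underside. Leave alone.
- jar: Loose small glass jar with a white cap, 40 mm diameter, 45 mm tall, under the rack behind the pot; origin at the centre of its underside. Leave alone.
There are look-alikes about, which are no part of the job. What is shaped like the pot but blue is not meant.

How it is judged:
At the end, for the whole second after the job is handed in: The pot stands mouth down (its axis within 0.1 rad of straight upside down), its rim resting on the cork mat (within 5 mm of the mat's top), its centre within 50 mm of the mat's centre along each of the mat's sides, released and at rest (angle between pot's own z axis and vertical above 3.04 rad and height (world z) of pot_mouth between 0 and 0.009 m and x of pot in the frame of mat between -0.05 and 0.05 m and y of pot in the frame of mat between -0.05 and 0.05 m and linear speed of pot below 0.01 m/s and angular speed of pot below 0.1 rad/s); the robot touches nothing.
It fails at once if the stone doorway is moved by more than 30 mm or tipped over (distance of arch from where it was at the start of the episode above 0.03 m or angle between arch's own z axis and vertical above 0.6 rad).
It fails at once if the loose dropper bottle is moved by more than 30 mm or tipped over (distance of dropper from where it was at the start of the episode above 0.03 m or angle between dropper's own z axis and vertical above 0.6 rad).
It fails at once if the jar is moved by more than 30 mm or tipped over (distance of jar from where it was at the start of the episode above 0.03 m or angle between jar's own z axis and vertical above 0.6 rad).
It also fails if it takes over 64 s, if anything falls off the work surface, if the arm or the gripper's body presses on something with over 40 N, if the wrist force passes 120 N, or if a joint passes its speed limit or range.

## Working session

There is one attempt and no reset: what is moved stays moved. The work goes in short steps, Python scripts to look and compute and a tool call to move; the robot and the scene stay as the last step left them, time stands still between calls to the robot, and variables do not carry over. Pictures are saved under pics/ and viewed, at most 10 in all, crops included, and the job is handed in when it is done.

Besides the shell and the picture viewer there is one more tool, called after "Call:" in YAML: its name, and indented under it one key for each argument. servo_tool: Moves the arm, as the interface text tells. Its arguments: {"type":"object","properties":{"commands":{"type":"array"},"force":{"type":"number"}},"required":["commands"]}

```bash
mkdir -p pics; ls; cat > h.py <<'E'
import numpy as np,cv2
from bench import r
from scipy.spatial.transform import Rotation as R
def cam(n):
    c=r.camera_info(n);f=200/np.tan(np.radians(c["vertical_fov"])/2);return c,f
def pts(n,d):
    "world points of all pixels by depth (scene, side)"
    c,f=cam(n);v,u=np.mgrid[0:400,0:640]
    P=np.stack([(u-c["cx"])/f*d,-(v-c["cy"])/f*d,-d],-1)
    T=np.array(c["cam_to_world"]);return P@T[:3,:3].T+T[:3,3]
E
python3 - <<'E'
from h import *
o=r.get_obs();print({k:np.round(v,3) for k,v in o.items()})
for n in("scene","side"):
    i,d=r.grab_frame(n);cv2.imwrite(f"pics/{n}.png",i);np.savez(f"{n}.npz",i=i,d=d)
    c=r.camera_info(n);print(n,{k:np.round(v,3) if not isinstance(v,str) else v for k,v in c.items()})
E
```

```text
pics
{'clock': np.float64(0.0), 'joints': array([ 1.19 ,  0.478,  0.022,  1.556, -0.011,  1.109, -0.083]), 'qvel': array([ 0.001, -0.001, -0.001, -0.   ,  0.001, -0.001,  0.   ]), 'tau': array([ 1.0000e-03, -5.9645e+01,  1.6080e+00, -2.8120e+01,  1.2000e-02,
        9.0000e-03, -0.0000e+00]), 'tcp_pos': array([ 0.182, -0.65 ,  0.23 ]), 'orientation': array([-3.111e+00, -4.270e-01,  1.000e-03]), 'contact_force': array([-0.592, -0.341, -0.282]), 'moment': array([-0.04 , -0.014,  0.018]), 'gripper_force': np.float64(0.0), 'grip_width': np.float64(0.085)}
scene {'vertical_fov': np.float64(51.1), 'cx': np.float64(317.608), 'cy': np.float64(203.956), 'cam_to_world': array([[-0.481, -0.619,  0.621,  1.173],
       [ 0.877, -0.337,  0.343,  0.313],
       [-0.003,  0.709,  0.705,  0.681],
       [ 0.   ,  0.   ,  0.   ,  1.   ]])}
side {'vertical_fov': np.float64(55.869), 'cx': np.float64(318.298), 'cy': np.float64(197.927), 'cam_to_world': array([[-0.836,  0.418, -0.355,  0.37 ],
       [-0.548, -0.633,  0.546,  0.468],
       [ 0.004,  0.651,  0.759,  0.717],
       [ 0.   ,  0.   ,  0.   ,  1.   ]])}
```

View pics/scene.png

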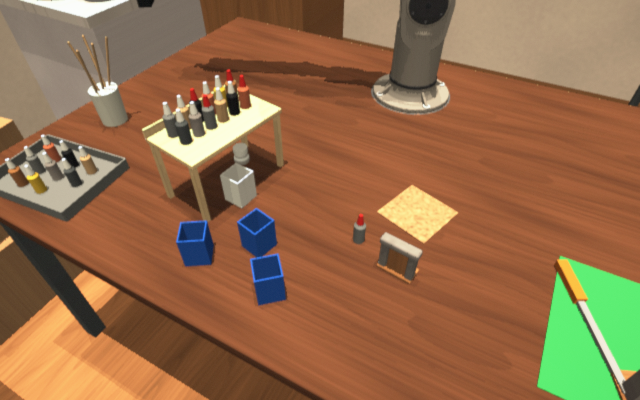

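View pics/side.png

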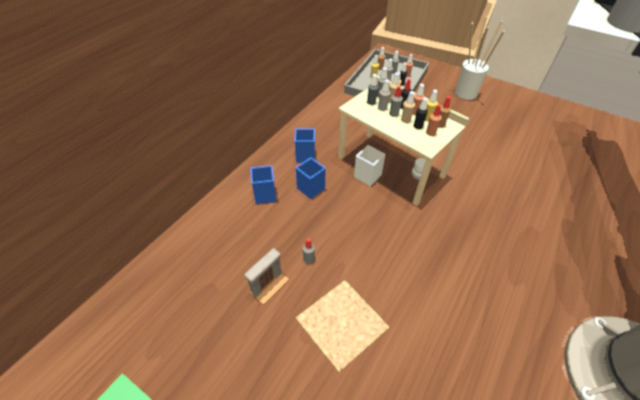

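The scene view shows the white pot at about (239,187) with the jar behind it at (241,153). The mat is at (418,213), the dropper at (360,230), the arch at (400,255), and blue pots at (195,243), (257,232) and (268,280). The side view has the pot at (370,166), the mat at (343,325), the dropper at (309,252) and the arch at (265,275).

```bash
cat > m.py <<'E'
from h import *
def rep(name,Q):
    if len(Q)<5: print(name,len(Q));return
    (c,s,a)=cv2.minAreaRect((Q[:,:2]*1000).astype(np.float32))
    print(name,len(Q),"rect c",np.round(c,0),"size",np.round(s,0),"ang",round(a,1),"z",np.round(np.percentile(Q[:,2],[2,50,98])*1000))
for n in("scene","side"):
    z=np.load(n+".npz");i,d=z["i"],z["d"];P=pts(n,d);h=cv2.cvtColor(i,cv2.COLOR_BGR2HSV);H,S,V=[h[...,k].astype(int) for k in range(3)]
    def box(u0,u1,v0,v1):
        m=np.zeros((400,640),bool);m[v0:v1,u0:u1]=1;return m&(d>0)
    B={"scene":dict(mat=box(370,465,180,245),pot=box(218,260,160,210),rack=box(140,290,90,165),arch=box(374,428,232,290),drop=box(350,370,208,247),jar=box(230,252,138,166),blue=box(170,295,200,310)),
       "side":dict(mat=box(290,395,278,370),pot=box(350,390,142,190),rack=box(335,470,80,150),arch=box(240,292,245,305),drop=box(300,318,236,268),jar=box(410,424,150,182),blue=box(245,330,120,210))}[n]
    print(n)
    z=P[...,2]
    rep("mat",P[B["mat"]&(V>190)&(H>8)&(H<30)&(z<.02)])
    q=P[B["pot"]&(S<45)&(V>110)];q=q[(q[:,2]<.1)];rep("pot",q);rep("pot rim",q[q[:,2]>.068])
    rep("rack board",P[B["rack"]&(z>.155)&(z<.175)])
    a=P[B["arch"]&(z>.012)];rep("arch",a);rep("arch top",a[a[:,2]>.075])
    rep("drop",P[B["drop"]&(z>.012)])
    rep("jar",P[B["jar"]&(z>.01)&(z<.08)])
    m=(B["blue"]&(H>100)&(H<130)&(S>120)&(z>.065)).astype(np.uint8)
    k,l,st,_=cv2.connectedComponentsWithStats(m)
    for j in range(1,k):
        if st[j,4]>20: rep("blue rim",P[l==j])
E
python3 m.py
```

```text
scene
mat 2467 rect c [488. 192.] size [134. 138.] ang 71.6 z [2. 6. 8.]
pot 273 rect c [ 601. -205.] size [157.  68.] ang 26.6 z [ 7. 67. 78.]
pot rim 133 rect c [ 640. -183.] size [46. 55.] ang 84.0 z [69. 74. 78.]
rack board 3500 rect c [ 606. -249.] size [150. 263.] ang 80.2 z [159. 168. 174.]
arch 1213 rect c [666. 208.] size [80. 22.] ang 82.3 z [15. 60. 87.]
arch top 505 rect c [666. 208.] size [80. 22.] ang 82.3 z [76. 85. 87.]
drop 254 rect c [629. 110.] size [21. 25.] ang 20.3 z [14. 45. 76.]
jar 331 rect c [ 549. -252.] size [174.  38.] ang 29.8 z [11. 37. 77.]
blue rim 352 rect c [740. -66.] size [53. 53.] ang 76.6 z [65. 73. 78.]
blue rim 349 rect c [ 821. -159.] size [54. 52.] ang 33.4 z [65. 73. 78.]
blue rim 346 rect c [823.  15.] size [54. 51.] ang 42.7 z [65. 74. 78.]
side
mat 4499 rect c [492. 194.] size [135. 134.] ang 72.3 z [0. 4. 7.]
pot 840 rect c [ 666. -200.] size [ 69. 129.] ang 59.4 z [ 2. 48. 75.]
pot rim 157 rect c [ 639. -184.] size [53. 53.] ang 82.5 z [68. 73. 77.]
rack board 3031 rect c [ 605. -249.] size [151. 261.] ang 80.6 z [158. 167. 174.]
arch 920 rect c [665. 210.] size [80. 22.] ang 83.9 z [14. 76. 86.]
arch top 468 rect c [665. 210.] size [80. 22.] ang 83.9 z [76. 84. 86.]
drop 209 rect c [625. 114.] size [24. 20.] ang 20.9 z [13. 45. 75.]
jar 161 rect c [ 519. -221.] size [ 22. 121.] ang 23.0 z [11. 39. 47.]
blue rim 116 rect c [ 821. -156.] size [47. 56.] ang 33.8 z [66. 71. 77.]
blue rim 206 rect c [739. -66.] size [55. 54.] ang 78.5 z [65. 72. 77.]
blue rim 144 rect c [824.  18.] size [47. 54.] ang 42.8 z [65. 71. 77.]
```

Call:
servo_tool:
  commands:
    - [0, 0, 0, 0, 0, 150, 0]
    - [0, 0, 0, 0, 0, 150, 0]
    - [0, 0, 0, 0, 0, 150, 0]
    - [0, 0, 0, 0, 0, 150, 0]
    - [0, 0, 0, 0, 0, 150, 0]

```text
clock: 0.52
tcp_pos: [0.1825, -0.6522, 0.3886]
orientation: [3.102, 0.425, 0.004]
contact_force: [-0.1, -0.2, -0.0]
grip_width: 0.0855
gripper_force: 0.0
```

Call:
servo_tool:
  commands:
    - [0, 0, 3, 20, 30, 0, 0]
    - [0, 0, 5, 40, 60, 0, 0]
    - [0, 0, 8, 60, 90, 0, 0]
    - [0, 0, 11, 80, 120, 0, 0]
    - [0, 0, 14, 100, 150, 0, 0]

```text
clock: 0.93
tcp_pos: [0.2823, -0.4981, 0.3803]
orientation: [-3.035, -0.807, 0.001]
contact_force: [0.9, -0.3, 0.4]
grip_width: 0.0857
gripper_force: 0.0
```

Call:
servo_tool:
  commands:
    - [0, 0, 3, 20, 30, 0, 0]
    - [0, 0, 5, 40, 60, 0, 0]
    - [0, 0, 8, 60, 90, 0, 0]
    - [0, 0, 11, 80, 120, 0, 0]
    - [0, 0, 14, 100, 150, 0, 0]

```text
clock: 1.35
tcp_pos: [0.3822, -0.3482, 0.3805]
orientation: [-2.914, -1.171, 0.001]
contact_force: [0.6, -1.4, 0.3]
grip_width: 0.0855
gripper_force: 0.0
```

Call:
servo_tool:
  commands:
    - [0, 0, 3, 20, 30, 0, 0]
    - [0, 0, 5, 40, 60, 0, 0]
    - [0, 0, 8, 60, 90, 0, 0]
    - [0, 0, 11, 80, 120, 0, 0]
    - [0, 0, 14, 100, 150, 0, 0]

```text
clock: 1.77
tcp_pos: [0.4821, -0.1984, 0.3805]
orientation: [-2.75, -1.517, 0.001]
contact_force: [0.5, 0.2, -0.1]
grip_width: 0.0854
gripper_force: 0.0
```

Call:
servo_tool:
  commands:
    - [0, 0, 3, 20, 30, 0, 0]
    - [0, 0, 5, 40, 60, 0, 0]
    - [0, 0, 8, 60, 90, 0, 0]
    - [0, 0, 11, 80, 120, 0, 0]
    - [0, 0, 14, 100, 150, 0, 0]

```text
clock: 2.18
tcp_pos: [0.5822, -0.0486, 0.3804]
orientation: [-2.545, -1.841, 0.002]
contact_force: [1.5, 0.0, 0.5]
grip_width: 0.0854
gripper_force: 0.0
```

```bash
python3 -c "
from h import *
o=r.get_obs();print({k:np.round(o[k],3) for k in ('clock','joints','tcp_pos','orientation')})"
```

```text
{'clock': np.float64(2.183), 'joints': array([ 0.398,  0.27 , -0.53 ,  1.546,  0.138,  1.364, -0.463]), 'tcp_pos': array([ 0.582, -0.049,  0.38 ]), 'orientation': array([-2.545e+00, -1.841e+00,  2.000e-03])}
```

```bash
cat >> h.py <<'E'
def goal(p,lean,az,ysign=1):
    "pose: grasp point p(m), tool leaning `lean` deg from down toward azimuth az(deg), closing axis horizontal"
    b=np.array([np.cos(np.radians(az)),np.sin(np.radians(az)),0]);l=np.radians(lean)
    d=b*np.sin(l)-np.array([0,0,1])*np.cos(l);y=ysign*np.cross([0,0,1],b)
    Rt=np.c_[np.cross(y,d),y,d];return Rt,np.array(p)+.019*d
def delta(p,lean,az,ys=1):
    o=r.get_obs();Rn=R.from_rotvec(o["orientation"]).as_matrix();Rt,t=goal(p,lean,az,ys)
    return np.round(np.r_[np.degrees(R.from_matrix(Rt@Rn.T).as_rotvec()),(t-o["tcp_pos"])*1000],1)
E
python3 -c "
from h import *
c=np.array([.6395,-.1835,0]);b=np.array([-.12,-.993,0])
for s in(1,-1): print(delta(c-.004*b+[0,0,.055],50,-97,s),delta(c-.11*b+[0,0,.14],50,-97,s))"
```

```text
[ -48.9   10.9   10.5   56.  -145.4 -337.6] [ -48.9   10.9   10.5   68.8  -40.1 -252.6]
[ -15.8  -70.3 -153.8   56.  -145.4 -337.6] [ -15.8  -70.3 -153.8   68.8  -40.1 -252.6]
```

Call:
servo_tool:
  commands:
    - [-6, 1.3, 1.3, 10, 0, -10, 0]
    - [-12, 2.6, 2.6, 20, 0, -20, 0]
    - [-18, 4, 4, 30, 0, -30, 0]
    - [-24, 5.3, 5.2, 40, 0, -40, 0]
    - [-30, 6.6, 6.4, 50, 0, -50, 0]

```text
clock: 2.6
tcp_pos: [0.6325, -0.0496, 0.3307]
orientation: [2.114, 1.72, -0.563]
contact_force: [0.4, -0.4, 0.4]
grip_width: 0.0852
gripper_force: 0.0
```

Call:
servo_tool:
  commands:
    - [-6, 1.3, 1.3, 5, -10, -20, 0]
    - [-12, 2.6, 2.6, 10, -20, -40, 0]
    - [-18, 4, 4, 19, -30, -60, 0]
    - [-19, 4.3, 4.1, 19, -40, -80, 0]
    - [-19, 4.3, 4.1, 19, -40, -80, 0]

```text
clock: 3.02
tcp_pos: [0.6482, -0.0914, 0.2445]
orientation: [1.817, 1.612, -0.86]
contact_force: [-0.1, 0.4, -1.2]
grip_width: 0.0852
gripper_force: 0.0
```

```bash
python3 -c "
from h import *
o=r.get_obs();print({k:np.round(o[k],3) for k in ('clock','joints','tcp_pos','orientation')})
c=np.array([.6395,-.1835,0]);b=np.array([-.12,-.993,0])
s=1;print(delta(c-.004*b+[0,0,.055],50,-97,s),delta(c-.11*b+[0,0,.14],50,-97,s))
i,d=r.grab_frame('wrist');cv2.imwrite('pics/w1.png',i)"
```

```text
{'clock': np.float64(3.017), 'joints': array([-0.065,  0.645, -0.376,  1.56 ,  0.927,  1.608, -0.832]), 'tcp_pos': array([ 0.648, -0.091,  0.245]), 'orientation': array([ 1.817,  1.612, -0.86 ])}
[ 2.000e-01 -5.000e-01  0.000e+00 -1.000e+01 -1.026e+02 -2.017e+02] [   0.2   -0.5    0.     2.7    2.7 -116.7]
```

View pics/w1.png

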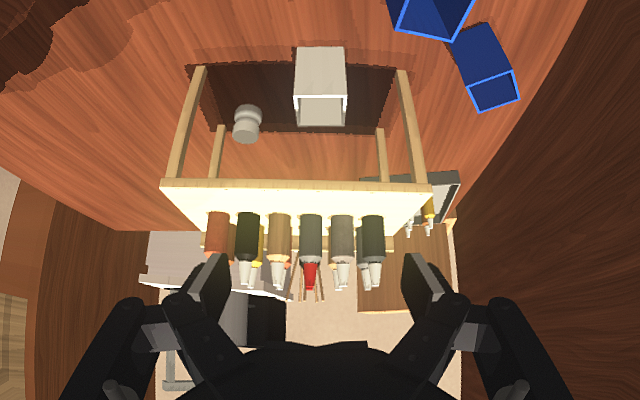

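The wrist view shows the pot hanging "up" at (320,85), centred between the finger pads at (215,270) and (420,270). The board's front edge is at row 190, and the picture is upside down because the camera is on the tool's lower side.

```bash
python3 -c "
from h import *
T=np.array(r.camera_info('wrist')['T_tool_cam']);print(T.round(3))
o=r.get_obs();Rn=R.from_rotvec(o['orientation']).as_matrix();print(Rn.round(2));print(Rn@T[:3,3]+o['tcp_pos'])"
```

```text
[[ 0.     0.954  0.301  0.077]
 [ 1.    -0.     0.     0.001]
 [ 0.     0.301 -0.954 -0.143]
 [ 0.     0.     0.     1.   ]]
[[ 0.08  0.99 -0.1 ]
 [ 0.64 -0.12 -0.76]
 [-0.77 -0.   -0.64]]
[0.67042276 0.06639241 0.28015065]
```

Call:
servo_tool:
  commands:
    - [0, 0, 0, 1, 0, -35, 0]
    - [0, 0, 0, 2, 0, -70, 0]
    - [0, 0, 0, 3, 0, -105, 0]
    - [0, 0, 0, 3, 0, -117, 0]
    - [0, 0, 0, 3, 0, -117, 0]

```text
clock: 3.48
tcp_pos: [0.6529, -0.0913, 0.1334]
orientation: [1.822, 1.606, -0.851]
contact_force: [-0.2, -0.8, -0.3]
grip_width: 0.0853
gripper_force: 0.0
```

Call:
servo_tool:
  commands:
    - [0, 0, 0, -3, -25, -20, 0]
    - [0, 0, 0, -6, -50, -40, 0]
    - [0, 0, 0, -9, -75, -60, 0]
    - [0, 0, 0, -13, -103, -84, 0]
    - [0, 0, 0, -13, -103, -84, 0]

```text
clock: 3.9
tcp_pos: [0.6382, -0.2017, 0.0509]
orientation: [1.824, 1.596, -0.857]
contact_force: [-0.8, -1.6, -0.5]
grip_width: 0.0853
gripper_force: 0.0
```

```bash
python3 -c "
from h import *
o=r.get_obs();print({k:np.round(o[k],3) for k in ('clock','joints','tcp_pos','orientation','contact_force')})
i,d=r.grab_frame('side');i2,d=r.grab_frame('scene');cv2.imwrite('pics/s2.png',np.hstack([cv2.resize(i[60:260,230:480],None,fx=1.6,fy=1.6),cv2.resize(i2[60:260,120:370],None,fx=1.6,fy=1.6)]))"
```

```text
{'clock': np.float64(3.9), 'joints': array([ 0.04 ,  0.858, -0.293,  1.687,  1.095,  1.319, -1.023]), 'tcp_pos': array([ 0.638, -0.202,  0.051]), 'orientation': array([ 1.824,  1.596, -0.857]), 'contact_force': array([-0.768, -1.57 , -0.497])}
```

View pics/s2.png

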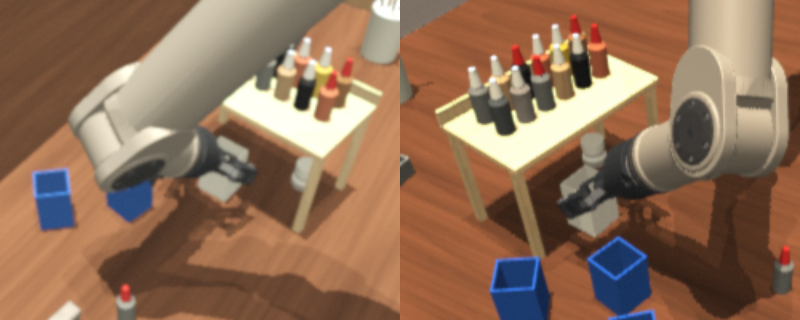

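Gripper straddles the pot in both views, at (225,170) on the left and (590,195) on the right, and it clears the board. I'll close, lift and pull out.

Call:
servo_tool:
  commands:
    - [0, 0, 0, 0, 0, 0, 0.8]
    - [0, 0, 0, 0, 0, 0, 0.8]
    - [0, 0, 0, 0, 0, 0, 0.8]
    - [0, 0, 0, 0, 0, 0, 0.8]
    - [0, 0, 0, 0, 0, 0, 0.8]
  force: 40

```text
clock: 4.42
tcp_pos: [0.6424, -0.1915, 0.0521]
orientation: [1.818, 1.606, -0.844]
contact_force: [0.1, 3.7, 6.5]
grip_width: 0.0515
gripper_force: 42.6
```

Call:
servo_tool:
  commands:
    - [0, 0, 0, 0, 0, 0, 0.8]
    - [0, 0, 0, 0, 0, 0, 0.8]
    - [0, 0, 0, 0, 0, 0, 0.8]
    - [0, 0, 0, 0, 0, 5, 0.8]
    - [0, 0, 0, 0, 0, 10, 0.8]

```text
clock: 4.83
tcp_pos: [0.6409, -0.1923, 0.0605]
orientation: [1.819, 1.608, -0.847]
contact_force: [0.7, -0.5, -1.3]
grip_width: 0.0514
gripper_force: 41.7
```

Call:
servo_tool:
  commands:
    - [0, 0, 0, 0, 30, 4, 0.8]
    - [0, 0, 0, 0, 60, 8, 0.8]
    - [0, 0, 0, -2, 90, 20, 0.8]
    - [0, 0, 0, -5, 110, 50, 0.8]
    - [0, 0, 0, -10, 125, 85, 0.8]

```text
clock: 5.25
tcp_pos: [0.6299, -0.0649, 0.1442]
orientation: [1.817, 1.613, -0.85]
contact_force: [0.5, 0.6, -1.5]
grip_width: 0.0517
gripper_force: 42.0
```

Call:
servo_tool:
  commands:
    - [0, 0, 5, -15, 30, 25, 0.8]
    - [0, 0, 10, -30, 60, 50, 0.8]
    - [0, 0, 15, -45, 90, 65, 0.8]
    - [0, 0, 20, -60, 125, 75, 0.8]
    - [0, 0, 25, -75, 160, 80, 0.8]

```text
clock: 5.67
tcp_pos: [0.5553, 0.0937, 0.2276]
orientation: [1.382, 1.904, -0.639]
contact_force: [0.9, 1.8, -1.4]
grip_width: 0.0514
gripper_force: 42.2
```

```bash
python3 -c "
from h import *
o=r.get_obs();print({k:np.round(o[k],3) for k in ('clock','joints','tcp_pos','grip_width')})
print(delta([.4995,.168,.15],50,-69),delta([.4995,.168,.15],5,-69),delta([.4995,.168,.15],-40,-69))"
```

```text
{'clock': np.float64(5.667), 'joints': array([-0.289,  0.526, -0.558,  1.862,  0.986,  1.524, -0.965]), 'tcp_pos': array([0.555, 0.094, 0.228]), 'grip_width': np.float64(0.051)}
[ -0.    0.4   2.8 -50.6  60.8 -89.8] [ 42.4  15.4   2.8 -55.2  72.8 -96.5] [ 84.8  30.5   2.5 -60.2  85.7 -92.1]
```

Call:
servo_tool:
  commands:
    - [5.7, 2, 0.9, -4, 6, -4, 0.8]
    - [11.4, 4, 0.9, -8, 12, -8, 0.8]
    - [17, 6, 0.9, -12, 18, -12, 0.8]
    - [22.6, 8, 0.9, -16, 24, -16, 0.8]
    - [28.3, 10.2, 0.9, -20, 28, -20, 0.8]

```text
clock: 6.08
tcp_pos: [0.5356, 0.1216, 0.2063]
orientation: [1.651, 2.323, -0.297]
contact_force: [-1.2, -0.3, -1.9]
grip_width: 0.0515
gripper_force: 42.2
```

Call:
servo_tool:
  commands:
    - [5.7, 2, 0.9, -4, 6, -4, 0.8]
    - [11.4, 4, 0.9, -8, 12, -8, 0.8]
    - [17, 6, 0.9, -12, 18, -12, 0.8]
    - [22.6, 8, 0.9, -16, 24, -16, 0.8]
    - [28.3, 10.2, 0.9, -20, 28, -20, 0.8]

```text
clock: 6.5
tcp_pos: [0.5159, 0.1485, 0.1865]
orientation: [-1.708, -2.45, -0.142]
contact_force: [-0.2, 0.2, -2.6]
grip_width: 0.0515
gripper_force: 42.2
```

Call:
servo_tool:
  commands:
    - [5.7, 2, 0.9, -4, 6, -4, 0.8]
    - [11.4, 4, 0.9, -8, 12, -8, 0.8]
    - [17, 6, 0.9, -12, 18, -12, 0.8]
    - [22.6, 8, 0.9, -16, 24, -16, 0.8]
    - [28.3, 10.2, 0.9, -20, 28, -20, 0.8]

```text
clock: 6.92
tcp_pos: [0.4962, 0.1756, 0.166]
orientation: [-1.416, -2.074, -0.519]
contact_force: [-0.0, 0.6, -1.1]
grip_width: 0.0513
gripper_force: 42.2
```

```bash
python3 -c "
from h import *
o=r.get_obs();print({k:np.round(o[k],3) for k in ('clock','joints','tcp_pos','grip_width')})
print(delta([.4995,.168,.15],-40,-69))
for n in('scene','side'):
  i,d=r.grab_frame(n);np.savez(n+'2.npz',i=i,d=d)
  P=pts(n,d);h=cv2.cvtColor(i,cv2.COLOR_BGR2HSV)
  m=(np.linalg.norm(P-[.49,.19,.15],axis=-1)<.12)&(h[...,1]<45)&(h[...,2]>110)&(d>0);Q=P[m];print(len(Q),(np.percentile(Q,[1,50,99],axis=0)*1000).round())
  if n=='scene':cv2.imwrite('pics/s3.png',cv2.resize(i[60:310,280:540],None,fx=2,fy=2))"
```

```text
{'clock': np.float64(6.917), 'joints': array([ 0.679,  0.733, -1.041,  1.869, -0.101,  0.944,  0.18 ]), 'tcp_pos': array([0.496, 0.176, 0.166]), 'grip_width': np.float64(0.051)}
[ -0.3  -0.1  -0.4  -1.1   3.8 -30.6]
885 [[459. 148. 149.]
 [500. 190. 197.]
 [532. 229. 206.]]
2069 [[456. 145. 143.]
 [487. 194. 191.]
 [531. 229. 198.]]
```

View pics/s3.png

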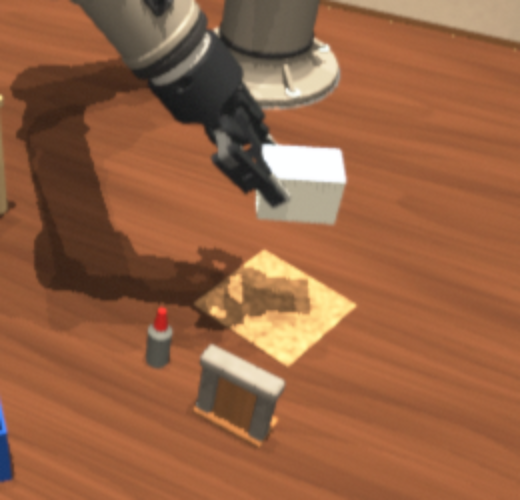

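In the picture the pot is held lying level above the mat, closed end right at (305,185). I'll lower it onto the mat next.

Call:
servo_tool:
  commands:
    - [0, 0, 0, 0, 2, -40, 0.8]
    - [0, 0, 0, 0, 4, -80, 0.8]
    - [0, 0, 0, -1, 4, -110, 0.8]
    - [0, 0, 0, -1, 4, -130, 0.8]
    - [0, 0, 0, -1, 4, -137, 0.8]

```text
clock: 7.43
tcp_pos: [0.4936, 0.1798, 0.0264]
orientation: [-1.417, -2.078, -0.51]
contact_force: [-0.0, -0.5, -0.5]
grip_width: 0.0519
gripper_force: 42.3
```

Call:
servo_tool:
  commands:
    - [0, 0, 0, 0, 0, -1, 0.8]
    - [0, 0, 0, 0, 0, -2, 0.8]
    - [0, 0, 0, 0, 0, -3, 0.8]
    - [0, 0, 0, 0, 0, -4, 0.8]
    - [0, 0, 0, 0, 0, -4, 0.8]

```text
clock: 7.85
tcp_pos: [0.496, 0.1802, 0.0258]
orientation: [-1.418, -2.077, -0.517]
contact_force: [-0.1, -1.5, 5.3]
grip_width: 0.0518
gripper_force: 42.8
```

Call:
servo_tool:
  commands:
    - [0, 0, 0, 0, 0, 0, 0]
    - [0, 0, 0, 0, 0, 0, 0]
    - [0, 0, 0, 0, 0, 0, 0]
    - [0, 0, 0, 0, 0, 0, 0]
    - [0, 0, 0, 0, 0, 0, 0]

```text
clock: 8.27
tcp_pos: [0.4948, 0.1799, 0.0242]
orientation: [-1.418, -2.075, -0.515]
contact_force: [-0.3, -0.2, 0.4]
grip_width: 0.0855
gripper_force: 0.0
```

Call:
servo_tool:
  commands:
    - [0, 0, 0, 0, 0, 0, 0]
    - [0, 0, 0, 5, -12, 16, 0]
    - [0, 0, 0, 10, -25, 35, 0]
    - [0, 0, 0, 18, -45, 65, 0]
    - [0, 0, 0, 23, -60, 100, 0]

```text
clock: 8.68
tcp_pos: [0.5174, 0.1185, 0.1241]
orientation: [-1.418, -2.073, -0.513]
contact_force: [0.6, -0.3, -0.5]
grip_width: 0.0853
gripper_force: 0.0
```

Call:
servo_tool:
  commands:
    - [-5.7, -2, 0, 0, 0, 15, 0]
    - [-11.4, -4, 0, 0, 0, 30, 0]
    - [-17, -6, 0, 0, 10, 45, 0]
    - [-22.6, -8, 0, 0, 20, 55, 0]
    - [-28.3, -10.2, 0, 0, 30, 60, 0]

```text
clock: 9.1
tcp_pos: [0.5191, 0.1505, 0.1868]
orientation: [-1.696, -2.465, -0.131]
contact_force: [0.0, 0.2, -1.3]
grip_width: 0.0854
gripper_force: 0.0
```

Call:
servo_tool:
  commands:
    - [-5.7, -2, 0, 0, 10, 0, 0]
    - [-11.4, -4, 0, 0, 20, 0, 0]
    - [-17, -6, 0, 0, 30, 0, 0]
    - [-22.6, -8, 0, 0, 40, 0, 0]
    - [-28.3, -10.2, 0, 0, 50, 0, 0]

```text
clock: 9.52
tcp_pos: [0.5182, 0.2009, 0.1855]
orientation: [1.617, 2.341, -0.316]
contact_force: [0.4, 0.1, -1.3]
grip_width: 0.0854
gripper_force: 0.0
```

```bash
cat > p.py <<'E'
from h import *
import sys
from m import rep
for n in('scene','side'):
  i,d=r.grab_frame(n);P=pts(n,d);h=cv2.cvtColor(i,cv2.COLOR_BGR2HSV)
  m=(abs(P[...,0]-.49)<.11)&(abs(P[...,1]-.19)<.11)&(P[...,2]>.01)&(P[...,2]<.1)&(h[...,1]<60)&(h[...,2]>110)&(d>0)
  k,l,st,_=cv2.connectedComponentsWithStats(m.astype(np.uint8));j=1+np.argmax(st[1:,4]);Q=P[l==j];rep(n,Q);zt=np.percentile(Q[:,2],97)
  rep(n+' top',Q[Q[:,2]>zt-.012])
  if len(sys.argv)>1: cv2.imwrite(f'pics/{sys.argv[1]}_{n}.png',cv2.resize(i[60:400,200:540],None,fx=1.5,fy=1.5))
E
sed -i 's/^for n in("scene"/if __name__=="__main__":\n  for n in("scene"/; ' m.py; python3 - <<'E'
s=open('m.py').read().split('\n');k=[j for j,l in enumerate(s) if 'for n in("scene"' in l][0]
open('m.py','w').write('\n'.join(s[:k+1]+['  '+l for l in s[k+1:]]))
E
python3 p.py lay; python3 -c "
from h import *
o=r.get_obs();print({k:np.round(o[k],3) for k in ('clock','joints','tcp_pos','grip_width')})"
```

```text
scene 1132 rect c [491. 192.] size [57. 75.] ang 22.6 z [12. 56. 59.]
scene top 685 rect c [490. 192.] size [55. 75.] ang 21.6 z [48. 57. 60.]
side 1358 rect c [491. 194.] size [52. 77.] ang 21.4 z [15. 56. 58.]
side top 1152 rect c [491. 194.] size [52. 76.] ang 21.4 z [50. 56. 58.]
{'clock': np.float64(9.617), 'joints': array([-0.175,  0.469, -0.665,  1.829,  0.634,  1.202, -0.75 ]), 'tcp_pos': array([0.514, 0.208, 0.184]), 'grip_width': np.float64(0.085)}
```

View pics/lay_scene.png

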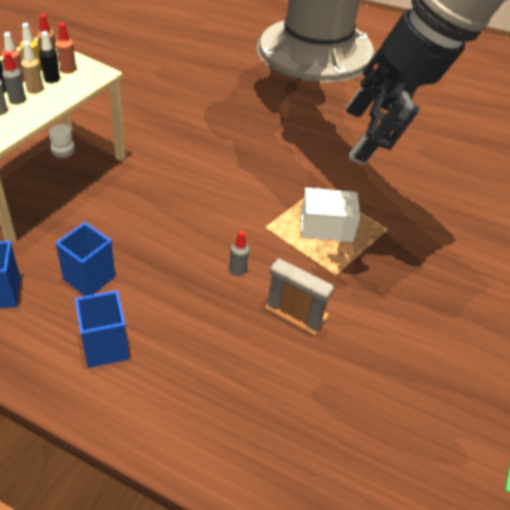

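The pot lies centred on the mat at (330,215), and the arch (300,295) and dropper (240,255) are undisturbed. I'll regrasp near the closed end.

```bash
python3 -c "
from h import *
az=-68.5;a=np.array([np.cos(np.radians(az)),np.sin(np.radians(az)),0]);G=np.array([.491,.193,.038])-.024*a
Rt,_=goal(G,50,az);d=Rt[:,2];print(G,d)
print(delta(G-.1*d,50,az),delta(G,50,az))"
```

```text
[0.48220397 0.21533002 0.038     ] [ 0.28075623 -0.71274121 -0.64278761]
[-27.5 -12.3   0.6 -55.   64.8 -93.8] [ -27.5  -12.3    0.6  -26.9   -6.5 -158. ]
```

Call:
servo_tool:
  commands:
    - [-5.5, -2.5, 0, -15, 25, 0, 0]
    - [-11, -5, 0, -30, 50, 0, 0]
    - [-16.5, -7.5, 0.6, -45, 65, -10, 0]
    - [-22, -10, 0.6, -55, 68, -30, 0]
    - [-27.5, -12.3, 0.6, -55, 68, -50, 0]

```text
clock: 10.03
tcp_pos: [0.4606, 0.2712, 0.1343]
orientation: [1.33, 1.931, -0.611]
contact_force: [0.3, -0.7, -0.7]
grip_width: 0.0855
gripper_force: 0.0
```

Call:
servo_tool:
  commands:
    - [0, 0, 0, 0, 0, -20, 0]
    - [0, 0, 0, 0, 0, -40, 0]
    - [0, 0, 0, 0, 0, -44, 0]
    - [0, 0, 0, 0, 0, -44, 0]
    - [0, 0, 0, 0, 0, -44, 0]

```text
clock: 10.45
tcp_pos: [0.4632, 0.2676, 0.0909]
orientation: [1.337, 1.929, -0.616]
contact_force: [0.9, 0.2, -0.2]
grip_width: 0.0855
gripper_force: 0.0
```

```bash
python3 -c "
from h import *
o=r.get_obs();print({k:np.round(o[k],3) for k in ('clock','joints','tcp_pos','grip_width')})
print(delta([.4822,.2153,.038],50,-68.5))"
```

```text
{'clock': np.float64(10.45), 'joints': array([-0.655,  0.786, -0.52 ,  1.799,  0.908,  1.535, -1.293]), 'tcp_pos': array([0.463, 0.268, 0.091]), 'grip_width': np.float64(0.086)}
[ -0.1   0.4   0.7  24.3 -65.9 -65.2]
```

Call:
servo_tool:
  commands:
    - [0, 0, 0.6, 7, -18, -18, 0]
    - [0, 0, 0.6, 13, -36, -36, 0]
    - [0, 0, 0.6, 19, -52, -52, 0]
    - [0, 0, 0.6, 24, -66, -65, 0]
    - [0, 0, 0.6, 24, -66, -65, 0]

```text
clock: 10.87
tcp_pos: [0.4879, 0.1974, 0.0254]
orientation: [1.327, 1.93, -0.615]
contact_force: [-0.9, -0.8, 0.4]
grip_width: 0.0857
gripper_force: 0.0
```

Call:
servo_tool:
  commands:
    - [0, 0, 0, 0, 0, 0, 0.8]
    - [0, 0, 0, 0, 0, 0, 0.8]
    - [0, 0, 0, 0, 0, 0, 0.8]
    - [0, 0, 0, 0, 0, 0, 0.8]
    - [0, 0, 0, 0, 0, 0, 0.8]
  force: 40

```text
clock: 11.28
tcp_pos: [0.4871, 0.204, 0.0267]
orientation: [1.324, 1.935, -0.606]
contact_force: [-1.2, 2.0, 7.8]
grip_width: 0.0515
gripper_force: 42.2
```

Call:
servo_tool:
  commands:
    - [0, 0, 0, 0, 0, 0, 0.8]
    - [0, 0, 0, 0, 0, 0, 0.8]
    - [0, 0, 0, 0, 0, 0, 0.8]
    - [0, 0, 0, 0, 0, 10, 0.8]
    - [0, 0, 0, 0, 0, 20, 0.8]

```text
clock: 11.7
tcp_pos: [0.4865, 0.2025, 0.0458]
orientation: [1.323, 1.936, -0.61]
contact_force: [-0.4, -0.6, -0.5]
grip_width: 0.0515
gripper_force: 41.9
```

Call:
servo_tool:
  commands:
    - [0, 0, 0, 0, 0, 30, 0.8]
    - [0, 0, 0, 0, 0, 60, 0.8]
    - [0, 0, 0, 0, 0, 90, 0.8]
    - [0, 0, 0, 0, 0, 110, 0.8]
    - [0, 0, 0, 0, 0, 120, 0.8]

```text
clock: 12.12
tcp_pos: [0.4873, 0.2029, 0.1688]
orientation: [1.326, 1.934, -0.605]
contact_force: [0.8, -0.0, -1.5]
grip_width: 0.0514
gripper_force: 41.9
```

Call:
servo_tool:
  commands:
    - [5.6, 2.2, 0, 0, 0, 0, 0.8]
    - [11.2, 4.4, 0, 0, 0, 0, 0.8]
    - [16.8, 6.6, 0, 0, 0, 0, 0.8]
    - [22.4, 8.8, 0, 0, 0, 0, 0.8]
    - [27.9, 11, 0, 0, 0, 0, 0.8]

```text
clock: 12.53
tcp_pos: [0.4867, 0.2025, 0.166]
orientation: [1.603, 2.343, -0.272]
contact_force: [-0.6, -0.8, -3.0]
grip_width: 0.0517
gripper_force: 41.9
```

Call:
servo_tool:
  commands:
    - [5.6, 2.2, 0, 0, 0, 0, 0.8]
    - [11.2, 4.4, 0, 0, 0, 0, 0.8]
    - [16.8, 6.6, 0, 0, 0, 0, 0.8]
    - [22.4, 8.8, 0, 0, 0, 0, 0.8]
    - [27.9, 11, 0, 0, 0, 0, 0.8]

```text
clock: 12.95
tcp_pos: [0.4869, 0.2017, 0.1661]
orientation: [-1.694, -2.47, -0.155]
contact_force: [-0.9, 0.9, -1.6]
grip_width: 0.0514
gripper_force: 41.9
```

Call:
servo_tool:
  commands:
    - [5.6, 2.2, 0, 0, 0, 0, 0.8]
    - [11.2, 4.4, 0, 0, 0, 0, 0.8]
    - [16.8, 6.6, 0, 0, 0, 0, 0.8]
    - [22.4, 8.8, 0, 0, 0, 0, 0.8]
    - [27.9, 11, 0, 0, 0, 0, 0.8]

```text
clock: 13.37
tcp_pos: [0.4873, 0.201, 0.1658]
orientation: [-1.425, -2.073, -0.52]
contact_force: [0.9, 0.6, -2.4]
grip_width: 0.0513
gripper_force: 41.9
```

```bash
python3 -c "
from h import *
o=r.get_obs();print({k:np.round(o[k],3) for k in ('clock','joints','tcp_pos','grip_width')})
print(delta([.493,.1855,.0655],-40,-68.5))
for n in('scene','side'):
  i,d=r.grab_frame(n)
  P=pts(n,d);h=cv2.cvtColor(i,cv2.COLOR_BGR2HSV)
  m=(np.linalg.norm(P-[.485,.19,.15],axis=-1)<.12)&(h[...,1]<45)&(h[...,2]>110)&(d>0);Q=P[m];print(len(Q),(np.percentile(Q,[1,50,99],axis=0)*1000).round())
  if n=='scene':cv2.imwrite('pics/s4.png',cv2.resize(i[60:310,280:540],None,fx=2,fy=2))"
```

```text
{'clock': np.float64(13.367), 'joints': array([ 0.645,  0.72 , -1.048,  1.894, -0.114,  0.9  ,  0.149]), 'tcp_pos': array([0.487, 0.201, 0.166]), 'grip_width': np.float64(0.051)}
[-1.000e-01 -0.000e+00  5.000e-01  1.200e+00 -4.100e+00 -1.148e+02]
546 [[459. 173. 126.]
 [499. 204. 193.]
 [525. 227. 216.]]
1989 [[458. 122. 116.]
 [485. 204. 187.]
 [555. 227. 243.]]
```

View pics/s4.png

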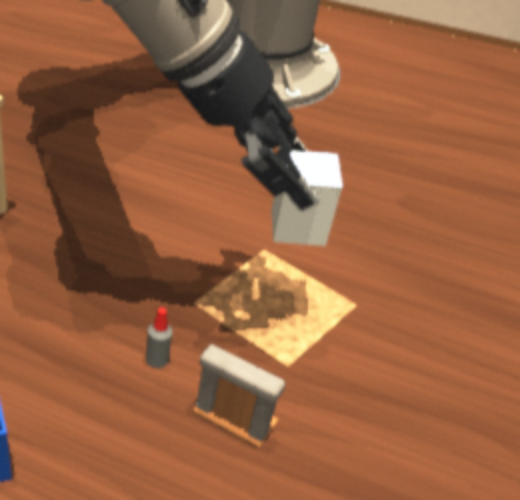

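The pot is now held mouth down above the mat, closed end up at (318,170). Next I'll lower it.

Call:
servo_tool:
  commands:
    - [0, 0, 0, 1, -2, -35, 0.8]
    - [0, 0, 0, 1, -4, -65, 0.8]
    - [0, 0, 0, 1, -4, -90, 0.8]
    - [0, 0, 0, 1, -4, -103, 0.8]
    - [0, 0, 0, 1, -4, -108, 0.8]

```text
clock: 13.88
tcp_pos: [0.4864, 0.1986, 0.0562]
orientation: [-1.424, -2.078, -0.511]
contact_force: [0.2, 0.1, -1.4]
grip_width: 0.0512
gripper_force: 41.9
```

Call:
servo_tool:
  commands:
    - [0, 0, 0, 0, 0, -1, 0.8]
    - [0, 0, 0, 0, 0, -2, 0.8]
    - [0, 0, 0, 0, 0, -3, 0.8]
    - [0, 0, 0, 0, 0, -4, 0.8]
    - [0, 0, 0, 0, 0, -4, 0.8]

```text
clock: 14.3
tcp_pos: [0.4884, 0.1979, 0.054]
orientation: [-1.426, -2.078, -0.516]
contact_force: [-0.4, 0.4, -0.9]
grip_width: 0.0514
gripper_force: 42.0
```

```bash
python3 p.py
```

```text
scene 826 rect c [492. 194.] size [64. 53.] ang 21.6 z [12. 69. 85.]
scene top 402 rect c [490. 197.] size [64. 46.] ang 21.9 z [73. 81. 90.]
side 1402 rect c [489. 195.] size [72. 54.] ang 21.1 z [15. 79. 88.]
side top 959 rect c [489. 195.] size [72. 54.] ang 21.2 z [76. 80. 90.]
```

Call:
servo_tool:
  commands:
    - [0, 0, 0, 0, 0, -1, 0.8]
    - [0, 0, 0, 0, 0, -2, 0.8]
    - [0, 0, 0, 0, 0, -2, 0.8]
    - [0, 0, 0, 0, 0, -2, 0.8]

```text
clock: 14.73
tcp_pos: [0.4882, 0.1979, 0.0531]
orientation: [-1.425, -2.076, -0.516]
contact_force: [-2.9, -7.7, 16.4]
grip_width: 0.0512
gripper_force: 44.0
```

Call:
servo_tool:
  commands:
    - [0, 0, 0, 0, 0, 1, 0]
    - [0, 0, 0, 0, 0, 1, 0]
    - [0, 0, 0, 0, 0, 1, 0]
    - [0, 0, 0, 0, 0, 1, 0]
    - [0, 0, 0, 0, 0, 1, 0]

```text
clock: 15.15
tcp_pos: [0.4878, 0.198, 0.0522]
orientation: [-1.426, -2.076, -0.515]
contact_force: [-0.8, -0.7, -0.8]
grip_width: 0.0856
gripper_force: 0.0
```

Call:
servo_tool:
  commands:
    - [0, 0, 0, 0, 0, 0, 0]
    - [0, 0, 0, 5, -12, 16, 0]
    - [0, 0, 0, 10, -25, 35, 0]
    - [0, 0, 0, 18, -45, 65, 0]
    - [0, 0, 0, 23, -60, 100, 0]

```text
clock: 15.57
tcp_pos: [0.5105, 0.1365, 0.1521]
orientation: [-1.426, -2.074, -0.513]
contact_force: [1.0, -0.8, -0.3]
grip_width: 0.0854
gripper_force: 0.0
```

Call:
servo_tool:
  commands:
    - [0, 0, 0, 0, -20, 30, 0]
    - [0, 0, 0, 0, -40, 50, 0]
    - [0, 0, 0, 0, -60, 70, 0]
    - [0, 0, 0, 0, -60, 70, 0]
    - [0, 0, 0, 0, -60, 70, 0]

```text
clock: 15.98
tcp_pos: [0.5117, 0.0769, 0.2227]
orientation: [-1.429, -2.076, -0.517]
contact_force: [-0.5, 0.7, -1.0]
grip_width: 0.0856
gripper_force: 0.0
```

```bash
python3 p.py end
```

```text
scene 1025 rect c [490. 193.] size [56. 53.] ang 21.3 z [13. 70. 82.]
scene top 504 rect c [490. 193.] size [56. 53.] ang 22.1 z [72. 80. 83.]
side 1216 rect c [490. 196.] size [52. 53.] ang 21.4 z [15. 78. 81.]
side top 862 rect c [490. 196.] size [52. 53.] ang 21.4 z [72. 79. 81.]
```

View pics/end_scene.png

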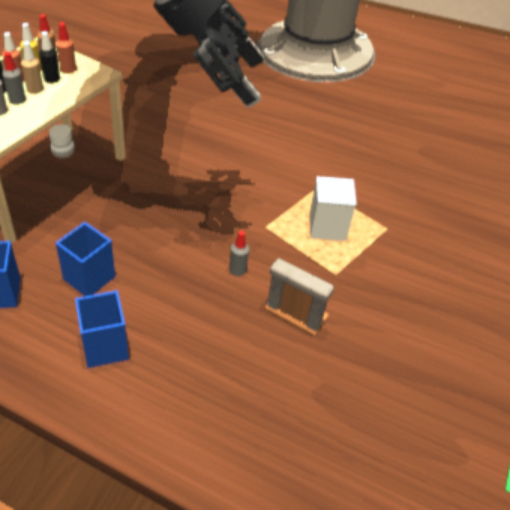

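The pot stands closed end up at (333,205), centred on the mat with its top at 79–80 mm. The gripper is clear and the other things are in place.

```bash
python3 -c "
from bench import r
print(r.hand_in())"
```

```text
the job is handed in; nothing more can be done
None
```

The white pot now stands mouth down at the centre of the cork mat, released, with the arch, dropper and jar left in place; I handed the job in at about 16 s, and the hand-in returned no verdict.

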